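Set out the weighing bench for the next coal sample

ROBOT

A 6-joint arm with a two-finger parallel gripper is mounted at the origin on the work surface. World frame = base frame: x ahead of the robot, y to its left, z up, the work surface at z = 0. Lengths are in m, angles in rad, forces in N, time in s.
With the tool pointing down it reaches from about 0.325 to 0.9 m from the base axis. Payload 6.1 kg.
Tool frame: the origin (TCP) lies between the finger pads; the fingertips stand r.tcp_to_tips ahead of it and the grasp point (between the pads) lies 8 mm behind it (r.tcp_to_tips is the distance from the TCP to the fingertips, in m); z points along the fingers, y is the line along which they close (so a half turn about z gives the same grasp; the last joint's range is limited). The gripper opens to 85 mm and grips with 20 to 120 N. Pads are 22 mm wide; open, the fingers measure 114 mm over their backs; the gripper's body (76 mm by 85 mm) begins 54 mm behind the grasp point. The pads swing forward as they close: fully open they stand 13 mm farther back than shut.
Start: joints at [1.099, 0.22, 1.526, -0, 1.395, -0.126], TCP at [0.212, 0.588, 0.242] pointing down, gripper open.
Joint ranges: [-2.98, 2.98], [-0.91, 2.08], [0.09, 2.57], [-1.24, 4.39], [0.2, 2.65], [-2.68, 2.68]. Speed limits (rad/s): [2.57, 2.57, 3.01, 3.14, 3.14, 3.14].

INTERFACE

Orientations are given as a unit quaternion [x, y, z, w].
In Python, from rig import r gives the robot as it stands. The module is installed in compiled form; this text tells all that it offers.
- The arm moves only by the tool drive_tool, never from a script. Its argument "targets" is a list that holds one entry, the list of rows, each a list of 7 numbers: the shift along the world's x, y, z in m, then the turn, a rotation vector about the world's x, y, z in degrees, then the opening, from -1 (shut) to 1 (fully open). In form: [[[dx, dy, dz, ax, ay, az, gripper], ...]]. A call has 1 to 5 rows; each row is the pose to reach, as a shift and turn from the pose commanded when the call began; what a row does not reach only later rows make up. A row lasts 1/12 s, in which the tool goes at most 41.7 mm and 7.16 degrees, less where a joint would pass 70% of its speed; a pose out of reach is approached as far as the arm can. A call with a gripper value outside its range is refused whole. The fingers move at their own pace and stop on an object; "force" is the grip in N (left out, the last holds). Time passes only in rows, so rows that repeat a pose let the fingers close. It gives the time, the measured TCP pose, the force, the opening and the grip force at its end, in the units of the state.
- r.state(): the state, without advancing time (a new reading comes with each control period).
- r.read_camera(name): name is "side" or "top"; returns the picture (384x512x3 uint8, red, green, blue); there is no depth.
- r.get_calibration(name): a dict with "intrinsics" (3x3 intrinsics, pixels), "extrinsics" (4x4, takes a point from camera to world coordinates). Camera axes: x right, y up, looking along -z (the intrinsics and any distortion apply to the point x, -y, -z); pixel columns grow to the right and rows downward; lengths in m; the calibration is good to about 2 mm. A picture is of the moment at which its call begins. get_calibration takes no time and is no camera call.
- r.sign_off(): hands the job in; it is judged then, once.
The state is a dict: "time_s": time; "qpos": joint angles; "qvel": joint speeds; "tau": joint torques, N m; "eef_pos": TCP position; "tcp_rot": TCP orientation; "force": force on the tool from outside, world axes, zero at the start; "torque": the same for the moment, N m; "opening": finger opening in m; "grasp_force": force on a finger pad.
Only numpy, scipy, OpenCV 4.12 (cv2) and the standard library are available. Lean on these libraries where they do the work, as an engineer would, in place of code of your own. Each camera call takes 0.05 s, during which the arm holds its last target. There are 200 camera calls.

TASK

Set out the bench for weighing the next coal sample: stand the crucible in the middle of the balance pan and put its lid on it, put the moisture tin in the middle of the left bay of the wire carrier (left as the robot sees it) and the ash dish to its right, in the middle of the right bay with its long side running front to back, and stand the loose sample jar in the jar tray midway between the two jars already there. Set everything down upright and gently, do not press hard on the balance, and leave those two jars where they are.

Things in the scene. Friction and masses are not known exactly. Their poses are not given: they have to be found in the camera images.
- crucible_mid (a point): Porcelain crucible, white, open, conical, loose, upright and empty: 42 mm tall, 44 mm outside diameter at the rim, 32 mm at the foot, wall 2.5 mm, mouth 39 mm wide. Starts on the bench without its lid. The point is on its axis half-way up (21 mm above the underside); z is up.
- lid_mid (a point): Lid of the crucible, white porcelain, loose, lying knob up, 20 mm tall. Heights from its underside: plug 28 mm in diameter, 0 to 4 mm, drops into the crucible's mouth; flange 48 mm in diameter, 4 to 7.5 mm, rests on the rim; round knob 10 to 12 mm in diameter, 7.5 to 20 mm. The point is on its axis at 10 mm; z is up. Seated, the point is 48 mm above the crucible's underside.
- tin_mid (a point): Moisture tin, a flat round plain aluminium tin with its lid on, loose: 55 mm diameter, 26 mm tall. The point is on its axis half-way up (13 mm above the underside); z is up.
- dish_mid (a point): Ash dish, a small rectangular open white porcelain boat with walls leaning outwards by 10 degrees, loose, empty, upright: at the rim 56 mm long (its x axis) and 26 mm wide (its y axis), 15 mm tall, about 51 by 21 mm at the foot. The point is at its middle 7.5 mm above the underside; z is up.
- jar_mid (a point): The sample jar that stands alone on the bench, loose, upright, closed: white plastic with a blank paper band and a black ribbed screw cap; body 50 mm diameter, cap 45 mm, 90 mm tall overall, the cap being the top 18 mm. The point is on its axis half-way up (45 mm above the underside).
- balance: Top-pan balance, white, fixed: housing 190 mm deep (x), 156 mm wide (y), top 40 mm above the bench, display and keys at its front (-x, towards the robot), round steel pan 110 mm in diameter that does not give. The origin is on the bench straight below the pan's centre; the pan's flat top is 52 mm above it. The housing reaches 115 mm in front of the pan's centre, 75 mm behind.
- rack: Wire-mesh carrier, steel, fixed: 130 mm deep (x), 200 mm wide (y), small wire grip at its front (-x). A bar along x parts it into a left (+y) and a right (-y) bay, 95 by 124 mm, middles at x = 0, y = +49 and -49 mm. Mesh floor 12 mm above the bench; frame and bar (3 mm thick) reach 18 mm. Origin on the bench under its centre; x away from the robot, y left, turned up to 0.14 rad.
- tray: Dark sheet-steel jar tray, fixed: 90 mm deep (x), 240 mm wide (y), rim 15 mm tall, walls and floor 3 mm thick. Two jars stand near its left and right ends with one jar's place free between them, at the tray's middle. Origin on the bench under its centre; x away from the robot, y left, turned up to 0.14 rad.
- row_jar_a_mid (a point): Left-hand jar in the tray, 80 mm left of the tray's middle, loose, not to be moved; the same kind and size as the sample jar. The point is on its axis half-way up (45 mm above its underside, which stands on the tray's floor).
- row_jar_b_mid (a point): Right-hand jar in the tray, 80 mm right of the tray's middle, loose, not to be moved; the same kind and size as the sample jar. The point is on its axis half-way up (45 mm above its underside).

How it is judged:
At the end, for the whole second after the job is handed in: Upright and at rest: crucible on the pan within 15 mm of centre, lid seated level on it (8 mm); tin in left bay, dish in right bay on the mesh, 15 mm sideways, 20 mm in depth of the bay's middle, dish within 0.3 rad of front-to-back; jar on the tray, 12 mm sideways, 15 mm in depth of its middle (horizontal distance between crucible_mid and balance below 0.015 m and z of crucible_mid in the frame of balance between 0.068 and 0.078 m and angle between each of crucible_mid, lid_mid, tin_mid, dish_mid, jar_mid's own z axis and vertical below 0.1 rad and horizontal distance between lid_mid and crucible_mid below 0.008 m and z of lid_mid in the frame of crucible_mid between 0.024 and 0.03 m and x of tin_mid in the frame of rack between -0.02 and 0.02 m and y of tin_mid in the frame of rack between 0.034 and 0.064 m and z of tin_mid in the frame of rack between 0.02 and 0.03 m and x of dish_mid in the frame of rack between -0.02 and 0.02 m and y of dish_mid in the frame of rack between -0.064 and -0.034 m and z of dish_mid in the frame of rack between 0.0145 and 0.0245 m and angle between the x axis of dish_mid and the x axis of rack, either way round below 0.3 rad and x of jar_mid in the frame of tray between -0.015 and 0.015 m and y of jar_mid in the frame of tray between -0.012 and 0.012 m and z of jar_mid in the frame of tray between 0.043 and 0.053 m and linear speed of each of crucible, lid, tin, dish, jar below 0.01 m/s); the robot touches nothing.
It fails at once if one of the two jars standing in the tray is pushed more than 12 mm or tipped over (distance of any of row_jar_a_mid, row_jar_b_mid from where it was at the start of the episode above 0.012 m or angle between any of row_jar_a_mid, row_jar_b_mid's own z axis and vertical above 0.35 rad).
It fails at once if the balance is pressed with more than 30 N (contact force between balance and anything else above 30 N).
It also fails if it takes over 136 s, if anything falls off the work surface, if the arm or the gripper's body presses on something with over 40 N, if the wrist force passes 120 N, or if a joint passes its speed limit or range.

## Working session

There is one attempt and no reset: what is moved stays moved. The work goes in short steps, Python scripts to look and compute and a tool call to move; the robot and the scene stay as the last step left them, time stands still between calls to the robot, and variables do not carry over. Pictures are saved under pics/ and viewed, at most 14 in all, crops included, and the job is handed in when it is done.

Besides the shell and the picture viewer there is one more tool, called after "Request:" by a JSON object that holds its "op" and its "data", one argument or row to a line. drive_tool: Moves the arm, as the interface text tells. Its arguments: {"type":"object","properties":{"targets":{"type":"array","items":{"type":"array","items":{"type":"array","items":{"type":"number"}}}},"force":{"type":"number"}},"required":["targets"]}

```bash
mkdir -p pics; python3 - <<'E'
from rig import r
import cv2,numpy as np
for n in("top","side"):
    cv2.imwrite(f"pics/{n}0.png",cv2.resize(r.read_camera(n)[:,:,::-1],(800,600),interpolation=cv2.INTER_CUBIC))
    c=r.get_calibration(n);print(n,{k:np.round(v,4).tolist() if hasattr(v,'__len__') else v for k,v in c.items()})
print(r.tcp_to_tips);print(r.state())
E
```

```text
top {'intrinsics': [[358.6105, 0.0, 253.0222], [0.0, 358.6105, 191.9953], [0.0, 0.0, 1.0]], 'extrinsics': [[-0.024, 0.9963, -0.0823, 0.4402], [-0.9997, -0.0236, 0.0055, -0.0086], [0.0036, 0.0825, 0.9966, 0.8544], [0.0, 0.0, 0.0, 1.0]]}
side {'intrinsics': [[441.2021, 0.0, 251.4919], [0.0, 441.2021, 183.4908], [0.0, 0.0, 1.0]], 'extrinsics': [[0.9917, 0.0919, -0.0898, 0.3836], [-0.1281, 0.764, -0.6324, -0.8145], [0.0105, 0.6386, 0.7695, 1.0299], [0.0, 0.0, 0.0, 1.0]]}
0.011
{'time_s': 0.1, 'qpos': array([ 1.09886501e+00,  2.21180898e-01,  1.52750991e+00, -1.30361384e-05,
        1.39471971e+00, -1.26072954e-01]), 'qvel': array([ 0.00267934, -0.00242241, -0.00015923, -0.00058846, -0.00062792,
        0.00106876]), 'tau': array([-2.62561316e-04, -4.98248076e+01, -3.90543222e+01, -1.97498402e-04,
        5.79996049e-03, -1.33537119e-05]), 'eef_pos': array([0.21162204, 0.587509  , 0.2412808 ]), 'tcp_rot': array([ 1.72067375e-01,  9.85084764e-01, -8.70494373e-04, -2.61609854e-04]), 'force': array([0.6273081 , 0.32315541, 0.81952202]), 'torque': array([-0.02330375,  0.00499941,  0.01137382]), 'grasp_force': 0.0, 'opening': 0.08561749758452315}
```

View pics/top0.png

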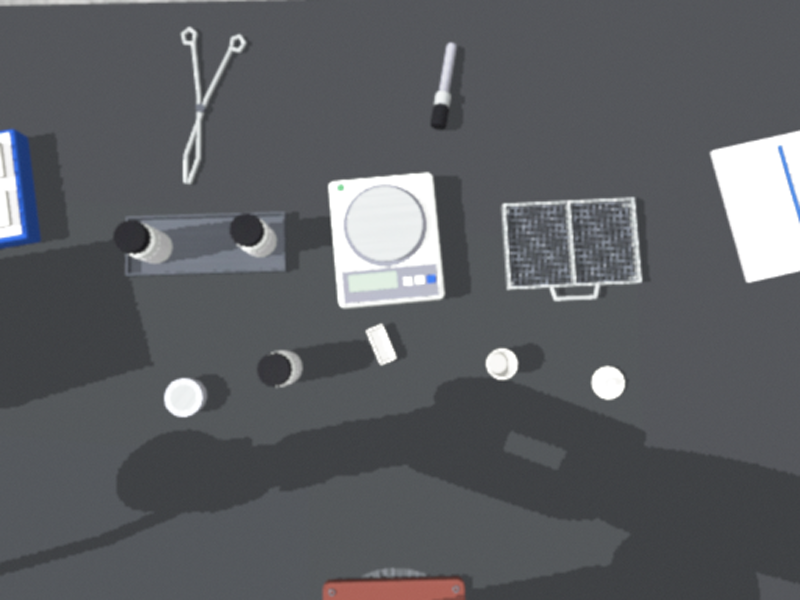

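View pics/side0.png

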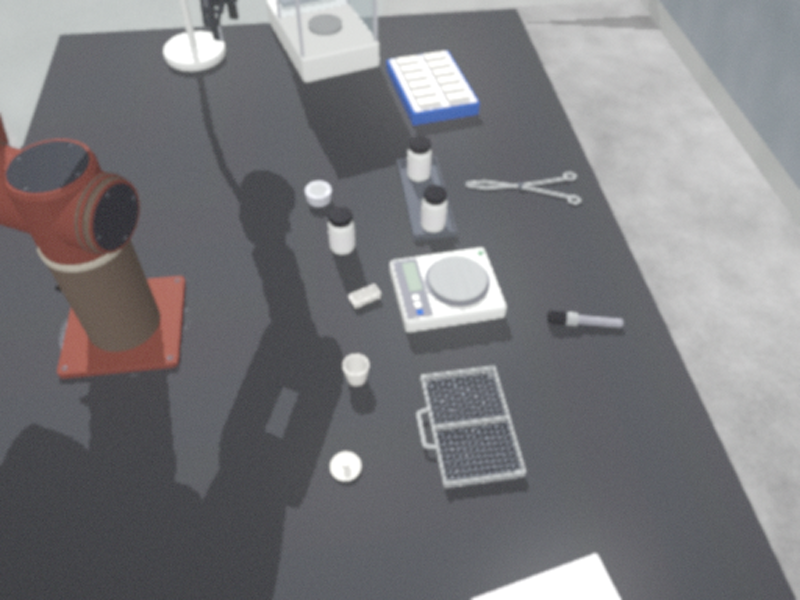

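The top view has the tray jars' caps at (132,237) and (248,231), the tin at (185,397), the loose jar's cap at (276,369), the dish at (381,344), the crucible at (502,364), the lid at (608,382), the pan at (385,224) and the carrier centre near (572,243). The side view shows the same layout. I'll enlarge both regions next.

```bash
cat > h.py <<'E'
import numpy as np,cv2
from rig import r
def cal(n):
    c=r.get_calibration(n);return np.array(c["intrinsics"]),np.array(c["extrinsics"])
def w(n,u,v,z):
    "pixel at known height -> world"
    K,E=cal(n);d=E[:3,:3]@np.array([(u-K[0,2])/K[0,0],-(v-K[1,2])/K[1,1],-1.])
    return E[:3,3]+d*(z-E[2,3])/d[2]
def px(n,P):
    K,E=cal(n);p=(np.atleast_2d(P)-E[:3,3])@E[:3,:3];p=p*[1,-1,-1];q=p@K.T
    return q[:,:2]/q[:,2:]
def crop(n,name,u0,v0,wd,ht,s,draw=lambda f:None):
    im=r.read_camera(n)[v0:v0+ht,u0:u0+wd,::-1]
    im=cv2.resize(im,None,fx=s,fy=s,interpolation=cv2.INTER_CUBIC)
    for u in range(-(-u0//20)*20,u0+wd,20):
        cv2.putText(im,str(u),(int((u-u0+.5)*s)-12,10),0,.35,(0,255,255));cv2.line(im,(int((u-u0+.5)*s),12),(int((u-u0+.5)*s),18),(0,255,255))
    for v in range(-(-v0//20)*20,v0+ht,20):
        cv2.putText(im,str(v),(0,int((v-v0+.5)*s)+4),0,.35,(0,255,255));cv2.line(im,(24,int((v-v0+.5)*s)),(30,int((v-v0+.5)*s)),(0,255,255))
    for P in draw(n) or []:
        p=((px(n,P)-[u0,v0]+.5)*s).astype(int);cv2.polylines(im,[p],True,(0,0,255),1)
    cv2.imwrite("pics/"+name,im)
def circ(x,y,z,R):
    t=np.linspace(0,6.283,40);return np.c_[x+R*np.cos(t),y+R*np.sin(t),0*t+z]
def rect(x,y,z,a,b,th):
    c,s=np.cos(th),np.sin(th);return np.array([[x+c*i-s*j,y+s*i+c*j,z] for i,j in((a,b),(-a,b),(-a,-b),(a,-b))])
E
python3 - <<'E'
from h import *
s=1.5625
def o(n,u,v,z):print(n,np.round(w("top",u/s-.2,v/s-.2,z),4))
o("jarA",132,237,.093);o("jarB",248,231,.093);o("tin",185,397,.026);o("jar",276,369,.09);o("dish",381,344,.015)
o("cruc",502,362,.042);o("lid",608,382,.0075);o("pan",385,224,.052)
for p in((505,205),(634,200),(640,284),(509,288)):o("rack",*p,.018)
for p in((126,217),(285,214),(285,271),(127,274)):o("tray",*p,.015)
crop("top","tl.png",70,120,200,150,4);crop("top","tr.png",230,100,200,150,4)
E
```

```text
jarA [0.5989 0.3473 0.093 ]
jarB [0.6036 0.188  0.093 ]
tin [0.3742 0.2978 0.026 ]
jar [0.4139 0.1514 0.09  ]
dish [0.4446 0.0102 0.015 ]
cruc [ 0.4144 -0.1643  0.042 ]
lid [ 0.3796 -0.3289  0.0075]
pan [ 6.181e-01 -2.000e-04  5.200e-02]
rack [ 0.6507 -0.1829  0.018 ]
rack [ 0.6539 -0.3797  0.018 ]
rack [ 0.5252 -0.3811  0.018 ]
rack [ 0.5238 -0.1838  0.018 ]
tray [0.6462 0.3933 0.015 ]
tray [0.6452 0.1519 0.015 ]
tray [0.5578 0.1526 0.015 ]
tray [0.5589 0.3904 0.015 ]
```

View pics/tl.png

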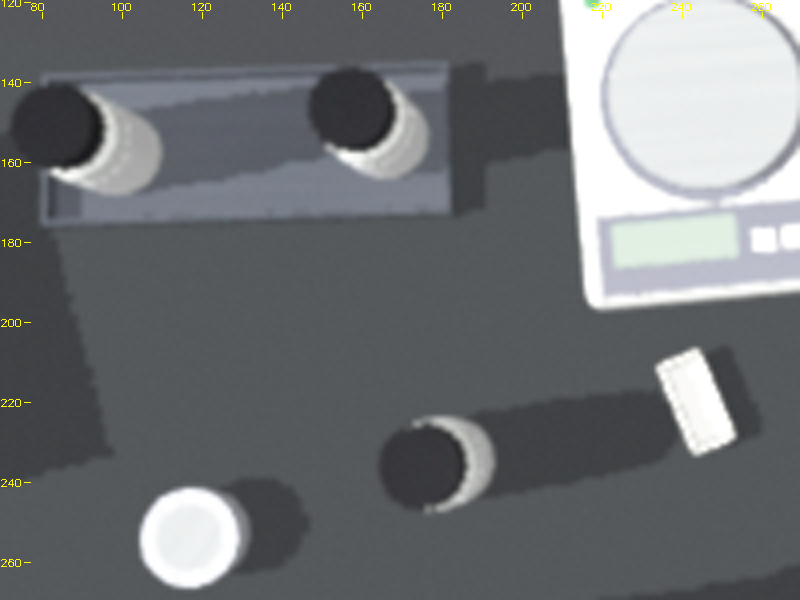

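View pics/tr.png

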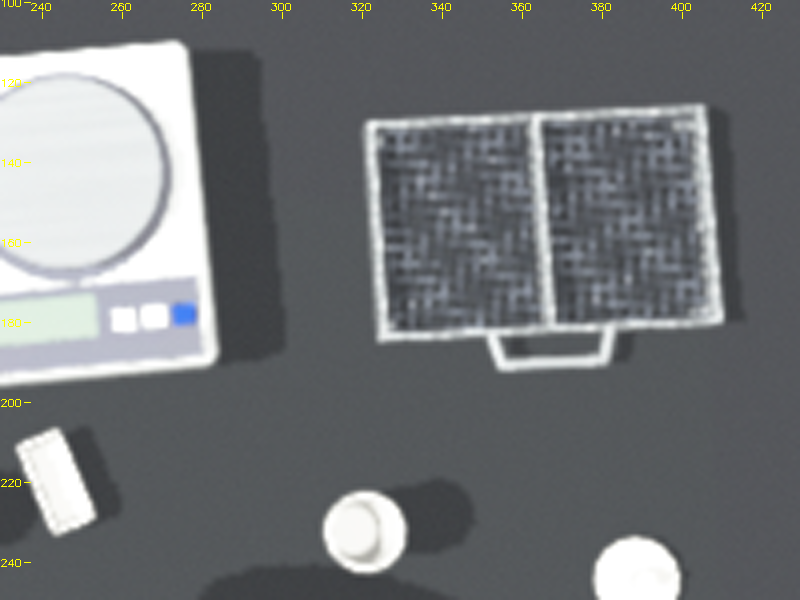

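The crops confirm the objects and give edges good to about a pixel: tin centre (117.1,253.9), jar cap (175,236.2), dish (243.5,219.8), crucible rim (320.8,232.5), lid (388.8,244.5) and pan (246,143.1). I'll compute world positions from these and check them by drawing the models in the side view.

```bash
python3 - <<'E'
from h import *
R=lambda *a:print(a[0],np.round(a[1],4))
P={}
for n,u,v,z in(("A",83.1,150.6,.093),("B",157.4,146.6,.093),("tin",117.1,253.9,.026),("jar",175,236.25,.09),("dish",243.5,219.75,.015),("cruc",320.75,232.5,.042),("lid",388.75,244.5,.0075),("pan",246,143.1,.052)):
    P[n]=w("top",u,v,z);R(n,P[n])
d1=w("top",70+655/4,120+365/4,.015)-w("top",70+693/4,120+456/4,.015);R("dish long",d1);th=np.arctan2(d1[1],d1[0]);print(np.degrees(th),np.linalg.norm(d1))
def box(o,pts,z):
    q=np.array([w("top",o[0]+a/4-.5,o[1]+b/4-.5,z) for a,b in pts])
    (x,y),(a,b),t=cv2.minAreaRect((q[:,:2]*1000).astype(np.float32));e=q[0]-q[1]+q[3]-q[2];f=q[0]-q[3]+q[1]-q[2]
    print(q[:,:2].mean(0).round(4),a,b,t,"yaw from y-edge",np.arctan2(-e[0],e[1]).round(3),"x-edge",np.arctan2(f[1],f[0]).round(3));return q[:,:2].mean(0)
rk=box((230,100),((365,121),(705,105),(723,322),(379,341)),.018)
tr=box((70,120),((42,76),(449,62),(449,213),(42,227)),.015)
def dr(n):
    return [circ(*P["jar"],.0225),circ(*P["tin"],.0275),circ(*P["cruc"],.022),circ(*P["lid"],.024),circ(*P["pan"],.055),circ(*P["A"],.0225),circ(*P["B"],.0225),
     rect(*P["dish"],.028,.013,th),rect(*rk,.018,.065,.1,0.0),rect(*tr,.015,.045,.12,0.0)]
crop("side","s1.png",185,80,160,240,2.5,dr)
E
```

```text
A [0.6009 0.3498 0.093 ]
B [0.6059 0.1904 0.093 ]
tin [0.3743 0.3003 0.026 ]
jar [0.4133 0.1544 0.09  ]
dish [0.4451 0.0105 0.015 ]
cruc [ 0.4121 -0.1635  0.042 ]
lid [ 0.3791 -0.3284  0.0075]
pan [6.182e-01 2.000e-04 5.200e-02]
dish long [0.0534 0.0211 0.    ]
21.52353367006181 0.05737822666899284
[ 0.591  -0.2805] 131.48538208007812 203.08706665039062 1.4172136783599854 yaw from y-edge 0.028 x-edge 0.023
[0.6029 0.2734] 90.47943115234375 241.37928771972656 0.6810299754142761 yaw from y-edge 0.012 x-edge 0.004
```

View pics/s1.png

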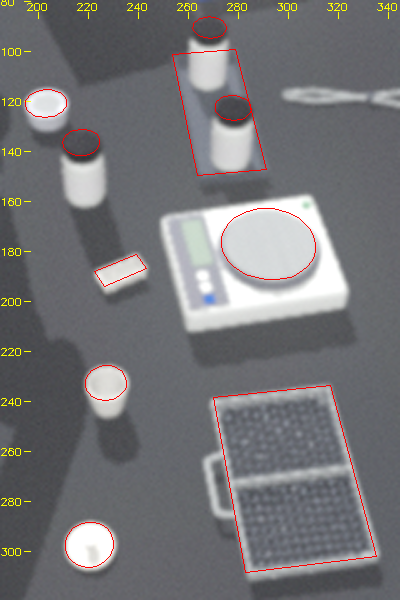

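The models drawn from the top-camera estimates line up with the side view within about 1–2 px, so the positions hold. I'll start with the tin, closing the fingers along the carrier's depth.

Request:
{"op": "drive_tool", "data": {
  "targets": [
    [[0.016,-0.029,-0.009,0,0,-7,1],[0.032,-0.058,-0.018,0,0,-14,1],[0.048,-0.087,-0.027,0,0,-21,1],[0.064,-0.116,-0.036,0,0,-28,1],[0.08,-0.145,-0.045,0,0,-35,1]]
  ],
  "force": 30
}}

```text
time_s: 0.67
eef_pos: [0.2922, 0.4416, 0.1968]
tcp_rot: [0.463, 0.887, 0.0, 0.0]
force: [1.7, 0.6, -0.4]
opening: 0.0854
grasp_force: 0.0
```

Request:
{"op": "drive_tool", "data": {
  "targets": [
    [[0.016,-0.029,-0.009,0,0,-7,1],[0.032,-0.058,-0.018,0,0,-14,1],[0.048,-0.087,-0.027,0,0,-21,1],[0.064,-0.116,-0.036,0,0,-28,1],[0.082,-0.142,-0.045,0,0,-35,1]]
  ]
}}

```text
time_s: 1.08
eef_pos: [0.374, 0.2993, 0.1519]
tcp_rot: [0.708, 0.706, 0.0, 0.0]
force: [0.8, 0.3, 0.1]
opening: 0.0851
grasp_force: 0.0
```

Request:
{"op": "drive_tool", "data": {
  "targets": [
    [[0,0,-0.02,0,0,0,1],[0,0,-0.02,0,0,0,1],[0,0,-0.02,0,0,0,1]]
  ]
}}

```text
time_s: 1.33
eef_pos: [0.373, 0.3004, 0.1315]
tcp_rot: [0.706, 0.708, -0.001, -0.001]
force: [-0.2, 0.1, 0.1]
opening: 0.0854
grasp_force: 0.0
```

Request:
{"op": "drive_tool", "data": {
  "targets": [
    [[0.001,0,-0.035,0,0,0,1],[0.001,0,-0.07,0,0,0,1],[0.001,0,-0.095,0,0,0,1],[0.001,0,-0.11,0,0,0,1],[0.001,0,-0.12,0,0,0,1]]
  ]
}}

```text
time_s: 1.75
eef_pos: [0.3736, 0.3016, 0.0112]
tcp_rot: [0.705, 0.709, -0.001, -0.0]
force: [0.1, -0.4, 0.4]
opening: 0.0855
grasp_force: 0.0
```

Request:
{"op": "drive_tool", "data": {
  "targets": [
    [[0,0,0,0,0,0,0.2],[0,0,0,0,0,0,-0.1],[0,0,0,0,0,0,-0.1],[0,0,0,0,0,0,-0.1],[0,0,0,0,0,0,-0.1]]
  ]
}}

```text
time_s: 2.17
eef_pos: [0.3762, 0.3021, 0.0141]
tcp_rot: [0.706, 0.708, 0.002, 0.0]
force: [-0.7, 1.1, 4.4]
opening: 0.0537
grasp_force: 31.9
```

Request:
{"op": "drive_tool", "data": {
  "targets": [
    [[0,0,0,0,0,0,-0.3],[0,0,0,0,0,0,-0.3],[0,0,0,0,0,0,-0.3]]
  ]
}}

```text
time_s: 2.42
eef_pos: [0.3762, 0.3021, 0.0141]
tcp_rot: [0.706, 0.708, 0.002, 0.0]
force: [-0.7, 0.9, 6.6]
opening: 0.0537
grasp_force: 32.0
```

The tin is gripped (0.0537 m opening). I'll lift it and carry it over to the left bay.

Request:
{"op": "drive_tool", "data": {
  "targets": [
    [[0,0,0.02,0,0,0,-0.3],[0,0,0.055,0,0,0,-0.3],[0,0,0.09,0,0,0,-0.3],[0,0,0.125,0,0,0,-0.3],[0,-0.01,0.155,0,0,0,-0.3]]
  ]
}}

```text
time_s: 2.83
eef_pos: [0.3753, 0.2919, 0.1704]
tcp_rot: [0.706, 0.709, 0.002, 0.0]
force: [1.3, 0.3, -0.7]
opening: 0.054
grasp_force: 31.9
```

Request:
{"op": "drive_tool", "data": {
  "targets": [
    [[0.013,-0.032,0,0,0,0,-0.3],[0.026,-0.064,0,0,0,0,-0.3],[0.039,-0.096,0,0,0,0,-0.3],[0.052,-0.128,0,0,0,0,-0.3],[0.065,-0.16,0,0,0,0,-0.3]]
  ]
}}

```text
time_s: 3.25
eef_pos: [0.4402, 0.1295, 0.168]
tcp_rot: [0.706, 0.708, 0.001, 0.0]
force: [0.6, 0.4, -0.5]
opening: 0.0537
grasp_force: 32.0
```

Request:
{"op": "drive_tool", "data": {
  "targets": [
    [[0.014,-0.034,0,0,0,0,-0.3],[0.028,-0.068,0,0,0,0,-0.3],[0.042,-0.102,0,0,0,0,-0.3],[0.056,-0.136,0,0,0,0,-0.3],[0.07,-0.17,0,0,0,0,-0.3]]
  ]
}}

```text
time_s: 3.67
eef_pos: [0.5102, -0.041, 0.1678]
tcp_rot: [0.706, 0.708, 0.0, 0.0]
force: [1.2, -0.8, -0.4]
opening: 0.054
grasp_force: 32.0
```

Request:
{"op": "drive_tool", "data": {
  "targets": [
    [[0.016,-0.038,0,0,0,0,-0.3],[0.032,-0.076,0,0,0,0,-0.3],[0.048,-0.114,0,0,0,0,-0.3],[0.064,-0.152,0,0,0,0,-0.3],[0.079,-0.19,0,0,0,0,-0.3]]
  ]
}}

```text
time_s: 4.08
eef_pos: [0.5893, -0.2312, 0.1676]
tcp_rot: [0.706, 0.708, 0.0, 0.0]
force: [0.9, 1.2, 0.5]
opening: 0.0542
grasp_force: 32.0
```

Request:
{"op": "drive_tool", "data": {
  "targets": [
    [[0,0,-0.03,0,0,0,-0.3],[0,0,-0.06,0,0,0,-0.3],[0,0,-0.08,0,0,0,-0.3],[0,0,-0.09,0,0,0,-0.3],[0,0,-0.09,0,0,0,-0.3]]
  ]
}}

```text
time_s: 4.5
eef_pos: [0.5867, -0.2281, 0.0743]
tcp_rot: [0.706, 0.708, -0.001, -0.003]
force: [-0.3, 0.3, -0.4]
opening: 0.0536
grasp_force: 32.0
```

Request:
{"op": "drive_tool", "data": {
  "targets": [
    [[0.001,0,-0.01,0,0,0,-0.3],[0.001,0,-0.02,0,0,0,-0.3],[0.001,0,-0.03,0,0,0,-0.3],[0.001,0,-0.035,0,0,0,-0.3],[0.001,0,-0.035,0,0,0,-0.3]]
  ]
}}

```text
time_s: 4.92
eef_pos: [0.5889, -0.2284, 0.0408]
tcp_rot: [0.706, 0.708, -0.0, -0.001]
force: [-0.6, -0.3, -0.5]
opening: 0.0537
grasp_force: 32.0
```

```bash
python3 - <<'E'
from h import *
crop("side","s2.png",230,190,130,110,6);print(r.state()["eef_pos"])
E
```

```text
[ 0.58939391 -0.22866242  0.04162511]
```

View pics/s2.png

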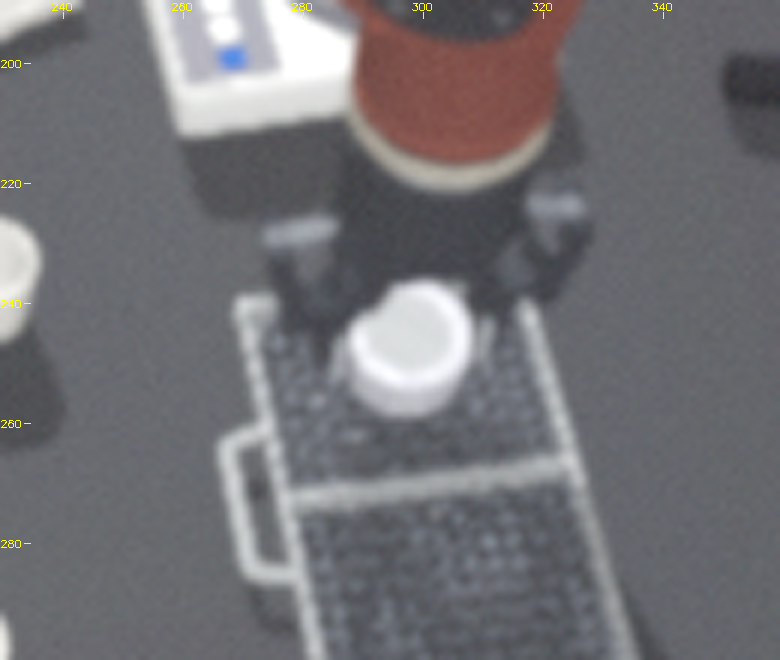

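The tin hangs upright over the left bay, its top centred near (298.2,245) in the side view.

```bash
python3 - <<'E'
from h import *
print(w("side",298.2,245,.0535), w("side",254.5,121,.093))
E
```

```text
[ 0.59079796 -0.23110575  0.0535    ] [0.534772   0.20622484 0.093     ]
```

Request:
{"op": "drive_tool", "data": {
  "targets": [
    [[0.001,-0.002,-0.004,0,0,0,-0.3],[0.001,-0.002,-0.008,0,0,0,-0.3],[0.001,-0.002,-0.011,0,0,0,-0.3],[0.001,-0.002,-0.0125,0,0,0,-0.3],[0.001,-0.002,-0.0125,0,0,0,-0.3]]
  ]
}}

```text
time_s: 5.38
eef_pos: [0.5905, -0.2308, 0.0292]
tcp_rot: [0.706, 0.708, -0.0, -0.0]
force: [0.0, -0.4, -0.1]
opening: 0.0536
grasp_force: 32.0
```

Request:
{"op": "drive_tool", "data": {
  "targets": [
    [[0,0,-0.001,0,0,0,-0.3],[0,0,-0.002,0,0,0,-0.3],[0,0,-0.003,0,0,0,-0.3],[0,0,-0.003,0,0,0,-0.3]]
  ]
}}

```text
time_s: 5.72
eef_pos: [0.5908, -0.2309, 0.0267]
tcp_rot: [0.706, 0.708, -0.0, -0.0]
force: [-0.5, 0.1, 0.2]
opening: 0.0537
grasp_force: 32.0
```

Request:
{"op": "drive_tool", "data": {
  "targets": [
    [[0,0,0,0,0,0,0.35],[0,0,0,0,0,0,0.5],[0,0,0,0,0,0,0.6],[0,0,0,0,0,0,0.6]]
  ]
}}

```text
time_s: 6.05
eef_pos: [0.5909, -0.2311, 0.0269]
tcp_rot: [0.706, 0.708, 0.0, 0.0]
force: [-0.2, 0.5, -0.2]
opening: 0.0683
grasp_force: 0.0
```

Request:
{"op": "drive_tool", "data": {
  "targets": [
    [[0,0,0.01,0,0,0,0.6],[0,0,0.03,0,0,0,0.6],[0,0,0.06,0,0,0,0.6],[0,0,0.1,0,0,0,0.6],[0,0,0.14,0,0,0,1]]
  ]
}}

```text
time_s: 6.47
eef_pos: [0.59, -0.2305, 0.168]
tcp_rot: [0.706, 0.708, -0.0, -0.001]
force: [0.7, -0.7, 0.2]
opening: 0.0786
grasp_force: 0.0
```

Tin released. Next is the loose jar.

Request:
{"op": "drive_tool", "data": {
  "targets": [
    [[-0.014,0.031,0,0,0,0,1],[-0.028,0.062,0,0,0,0,1],[-0.042,0.093,0,0,0,0,1],[-0.056,0.124,0,0,0,0,1],[-0.07,0.155,0,0,0,0,1]]
  ]
}}

```text
time_s: 6.88
eef_pos: [0.5202, -0.0749, 0.1678]
tcp_rot: [0.706, 0.708, 0.0, 0.001]
force: [0.4, 1.3, -0.2]
opening: 0.0858
grasp_force: 0.0
```

Request:
{"op": "drive_tool", "data": {
  "targets": [
    [[-0.014,0.031,0,0,0,0,1],[-0.028,0.062,0,0,0,0,1],[-0.042,0.093,0,0,0,0,1],[-0.056,0.124,0,0,0,0,1],[-0.07,0.155,0,0,0,0,1]]
  ]
}}

```text
time_s: 7.3
eef_pos: [0.4501, 0.0803, 0.1678]
tcp_rot: [0.706, 0.708, 0.001, 0.001]
force: [0.9, -0.7, 1.0]
opening: 0.0858
grasp_force: 0.0
```

Request:
{"op": "drive_tool", "data": {
  "targets": [
    [[-0.014,0.031,0,0,0,0,1],[-0.028,0.062,0,0,0,0,1],[-0.037,0.075,0,0,0,0,1],[-0.037,0.075,0,0,0,0,1],[-0.037,0.075,0,0,0,0,1]]
  ]
}}

```text
time_s: 7.72
eef_pos: [0.4138, 0.1545, 0.1676]
tcp_rot: [0.705, 0.709, 0.0, 0.001]
force: [-0.1, -0.6, -0.0]
opening: 0.085
grasp_force: 0.0
```

Request:
{"op": "drive_tool", "data": {
  "targets": [
    [[0,0,-0.03,0,0,0,1],[0,0,-0.06,0,0,0,1],[0,0,-0.09,0,0,0,1],[0,0,-0.115,0,0,0,1],[0,0,-0.123,0,0,0,1]]
  ]
}}

```text
time_s: 8.13
eef_pos: [0.4118, 0.1522, 0.0405]
tcp_rot: [0.707, 0.708, -0.002, -0.001]
force: [-0.4, 0.0, -0.4]
opening: 0.0853
grasp_force: 0.0
```

Request:
{"op": "drive_tool", "data": {
  "targets": [
    [[0,0,0,0,0,0,0.4],[0,0,0,0,0,0,0],[0,0,0,0,0,0,-0.3],[0,0,0,0,0,0,-0.3],[0,0,0,0,0,0,-0.3]]
  ]
}}

```text
time_s: 8.55
eef_pos: [0.4158, 0.1541, 0.0458]
tcp_rot: [0.706, 0.708, 0.002, 0.001]
force: [0.7, -0.9, 5.8]
opening: 0.0491
grasp_force: 31.8
```

Request:
{"op": "drive_tool", "data": {
  "targets": [
    [[0,0,0.01,0,0,0,-0.3],[0,0,0.035,0,0,0,-0.3],[0,0,0.07,0,0,0,-0.3],[0,0,0.105,0,0,0,-0.3],[0,0,0.135,0,0,0,-0.3]]
  ]
}}

```text
time_s: 8.97
eef_pos: [0.4138, 0.1541, 0.1818]
tcp_rot: [0.706, 0.708, 0.001, 0.0]
force: [1.5, -0.2, -1.3]
opening: 0.0488
grasp_force: 31.7
```

Request:
{"op": "drive_tool", "data": {
  "targets": [
    [[0.019,0.012,0,0,0,0,-0.3],[0.038,0.024,0,0,0,0,-0.3],[0.057,0.036,0,0,0,0,-0.3],[0.076,0.048,0,0,0,0,-0.3],[0.095,0.059,0,0,0,0,-0.3]]
  ]
}}

```text
time_s: 9.38
eef_pos: [0.5095, 0.2138, 0.1799]
tcp_rot: [0.706, 0.708, 0.0, 0.0]
force: [0.3, 0.0, -1.4]
opening: 0.0495
grasp_force: 31.9
```

Request:
{"op": "drive_tool", "data": {
  "targets": [
    [[0.019,0.012,0,0,0,0,-0.3],[0.038,0.024,0,0,0,0,-0.3],[0.057,0.036,0,0,0,0,-0.3],[0.076,0.048,0,0,0,0,-0.3],[0.094,0.058,0,0,0,0,-0.3]]
  ]
}}

```text
time_s: 9.8
eef_pos: [0.6034, 0.272, 0.1796]
tcp_rot: [0.706, 0.708, 0.0, -0.0]
force: [1.2, 0.6, -1.8]
opening: 0.0489
grasp_force: 31.9
```

Request:
{"op": "drive_tool", "data": {
  "targets": [
    [[0,0,-0.01,0,0,0,-0.3],[0,0,-0.02,0,0,0,-0.3],[0,0,-0.02,0,0,0,-0.3],[0,0,-0.02,0,0,0,-0.3]]
  ]
}}

```text
time_s: 10.13
eef_pos: [0.6008, 0.2703, 0.1572]
tcp_rot: [0.706, 0.708, -0.002, -0.001]
force: [-0.0, -0.7, -1.9]
opening: 0.0491
grasp_force: 31.9
```

Request:
{"op": "drive_tool", "data": {
  "targets": [
    [[0.001,0,-0.025,0,0,0,-0.3],[0.001,0,-0.05,0,0,0,-0.3],[0.001,0,-0.07,0,0,0,-0.3],[0.001,0,-0.085,0,0,0,-0.3],[0.001,0,-0.092,0,0,0,-0.3]]
  ]
}}

```text
time_s: 10.55
eef_pos: [0.602, 0.2702, 0.0645]
tcp_rot: [0.706, 0.708, -0.002, -0.001]
force: [-0.6, -0.6, -1.8]
opening: 0.0487
grasp_force: 31.9
```

Request:
{"op": "drive_tool", "data": {
  "targets": [
    [[0,0,-0.005,0,0,0,-0.3],[0,0,-0.01,0,0,0,-0.3],[0,0,-0.012,0,0,0,-0.3],[0,0,-0.014,0,0,0,-0.3],[0,0,-0.014,0,0,0,-0.3]]
  ]
}}

```text
time_s: 10.97
eef_pos: [0.6043, 0.2711, 0.0534]
tcp_rot: [0.706, 0.708, 0.0, 0.0]
force: [-0.6, -0.6, -1.0]
opening: 0.0493
grasp_force: 31.9
```

```bash
python3 - <<'E'
from h import *
crop("side","s3.png",220,70,90,90,6);print(r.state()["eef_pos"])
E
```

```text
[0.60426286 0.27116216 0.05347431]
```

View pics/s3.png

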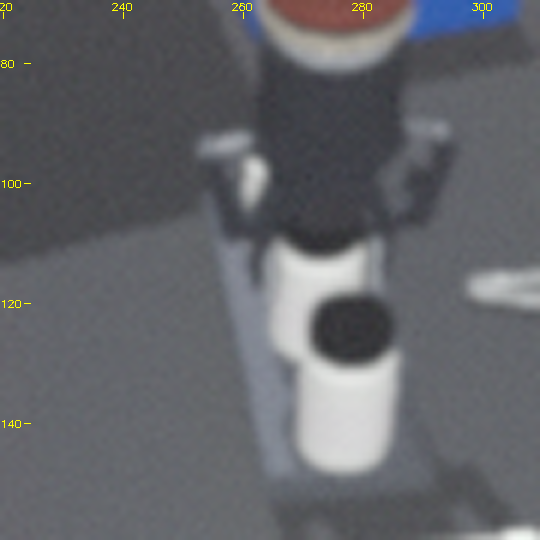

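The jar sits between the two tray jars (jar B's cap is at (278,124) and the loose jar is behind it), just above the floor. I'll lower it the last few millimetres and watch the force.

Request:
{"op": "drive_tool", "data": {
  "targets": [
    [[-0.001,0,-0.001,0,0,0,-0.3],[-0.001,0,-0.002,0,0,0,-0.3],[-0.001,0,-0.002,0,0,0,-0.3]]
  ]
}}

```text
time_s: 11.27
eef_pos: [0.6028, 0.271, 0.0509]
tcp_rot: [0.706, 0.708, 0.0, -0.0]
force: [-0.4, 0.5, -1.8]
opening: 0.0493
grasp_force: 31.9
```

Request:
{"op": "drive_tool", "data": {
  "targets": [
    [[0,0,-0.001,0,0,0,-0.3],[0,0,-0.002,0,0,0,-0.3],[0,0,-0.002,0,0,0,-0.3]]
  ]
}}

```text
time_s: 11.52
eef_pos: [0.603, 0.2711, 0.049]
tcp_rot: [0.706, 0.708, 0.0, 0.0]
force: [-0.7, 0.3, -0.2]
opening: 0.0489
grasp_force: 31.8
```

Request:
{"op": "drive_tool", "data": {
  "targets": [
    [[0,0,0,0,0,0,0.4],[0,0,0,0,0,0,0.7],[0,0,0,0,0,0,0.7],[0,0,0,0,0,0,0.7]]
  ]
}}

```text
time_s: 11.85
eef_pos: [0.603, 0.271, 0.049]
tcp_rot: [0.706, 0.708, 0.0, 0.0]
force: [0.1, 0.5, -0.2]
opening: 0.0723
grasp_force: 0.0
```

Request:
{"op": "drive_tool", "data": {
  "targets": [
    [[0,0,0.015,0,0,0,0.7],[0,0,0.04,0,0,0,0.7],[0,0,0.075,0,0,0,0.7],[0,0,0.11,0,0,0,0.7],[0,0,0.14,0,0,0,0.7]]
  ]
}}

```text
time_s: 12.27
eef_pos: [0.6033, 0.2712, 0.1926]
tcp_rot: [0.706, 0.708, 0.001, 0.001]
force: [0.2, 0.5, -0.1]
opening: 0.0724
grasp_force: 0.0
```

Request:
{"op": "drive_tool", "data": {
  "targets": [
    [[-0.016,-0.026,0,0,0,-6.9,0.3],[-0.032,-0.052,0,0,0,-13.8,0.3],[-0.048,-0.078,0,0,0,-20.6,0.3],[-0.064,-0.104,0,0,0,-27.5,0.3],[-0.08,-0.13,0,0,0,-34.3,0.3]]
  ]
}}

```text
time_s: 12.68
eef_pos: [0.5222, 0.1401, 0.1902]
tcp_rot: [0.885, 0.466, 0.001, 0.0]
force: [1.2, -0.3, 0.3]
opening: 0.0553
grasp_force: 0.0
```

Request:
{"op": "drive_tool", "data": {
  "targets": [
    [[-0.016,-0.026,0,0,0,-6.9,0.3],[-0.032,-0.052,0,0,0,-13.8,0.3],[-0.048,-0.078,0,0,0,-20.6,0.3],[-0.064,-0.104,-0.01,0,0,-27.5,0.3],[-0.078,-0.1305,-0.02,0,0,-34.3,0.3]]
  ]
}}

```text
time_s: 13.1
eef_pos: [0.4447, 0.0095, 0.1705]
tcp_rot: [0.983, 0.185, 0.002, 0.001]
force: [0.2, -0.1, -0.3]
opening: 0.0556
grasp_force: 0.0
```

Request:
{"op": "drive_tool", "data": {
  "targets": [
    [[0,0,-0.03,0,0,0,0.3],[0,0,-0.06,0,0,0,0.3],[0,0,-0.09,0,0,0,0.3],[0,0,-0.11,0,0,0,0.3],[0,0,-0.12,0,0,0,0.3]]
  ]
}}

```text
time_s: 13.52
eef_pos: [0.4432, 0.0106, 0.0471]
tcp_rot: [0.982, 0.187, -0.001, -0.001]
force: [-0.7, -0.2, 0.1]
opening: 0.0555
grasp_force: 0.0
```

Request:
{"op": "drive_tool", "data": {
  "targets": [
    [[0,0,-0.01,0,0,0,0.3],[0,0,-0.01,0,0,0,0.3],[0,0,-0.01,0,0,0,0.3]]
  ]
}}

```text
time_s: 13.77
eef_pos: [0.4456, 0.0105, 0.0396]
tcp_rot: [0.982, 0.187, 0.0, 0.0]
force: [0.3, 0.1, 0.1]
opening: 0.0558
grasp_force: 0.0
```

Request:
{"op": "drive_tool", "data": {
  "targets": [
    [[0,0,-0.01,0,0,0,0.3],[0,0,-0.02,0,0,0,0.3],[0,0,-0.024,0,0,0,0.3],[0,0,-0.024,0,0,0,0.1],[0,0,-0.024,0,0,0,0]]
  ],
  "force": 20
}}

```text
time_s: 14.18
eef_pos: [0.4444, 0.0106, 0.0144]
tcp_rot: [0.982, 0.187, -0.001, -0.0]
force: [-0.0, 0.2, 0.5]
opening: 0.0429
grasp_force: 0.0
```

Request:
{"op": "drive_tool", "data": {
  "targets": [
    [[0,0,0,0,0,0,-0.2],[0,0,0,0,0,0,-0.4],[0,0,0,0,0,0,-0.7],[0,0,0,0,0,0,-0.7],[0,0,0,0,0,0,-0.7]]
  ]
}}

```text
time_s: 14.6
eef_pos: [0.4451, 0.0105, 0.0151]
tcp_rot: [0.982, 0.187, 0.0, 0.0]
force: [-1.1, 0.3, 1.7]
opening: 0.0248
grasp_force: 19.7
```

Request:
{"op": "drive_tool", "data": {
  "targets": [
    [[0,0,0.01,0,0,0,-0.7],[0,0,0.03,0,0,0,-0.7],[0,0,0.06,0,0,0,-0.7],[0,0,0.09,0,0,0,-0.7],[0,0,0.12,0,0,0,-0.7]]
  ]
}}

```text
time_s: 15.02
eef_pos: [0.4443, 0.0106, 0.1365]
tcp_rot: [0.982, 0.187, -0.0, -0.0]
force: [0.1, -0.1, 0.4]
opening: 0.0248
grasp_force: 19.8
```

```bash
python3 - <<'E'
from h import *
crop("side","s4.png",190,90,140,190,3.1);print(r.state()["eef_pos"])
E
```

```text
[0.44843886 0.01007192 0.14292558]
```

View pics/s4.png

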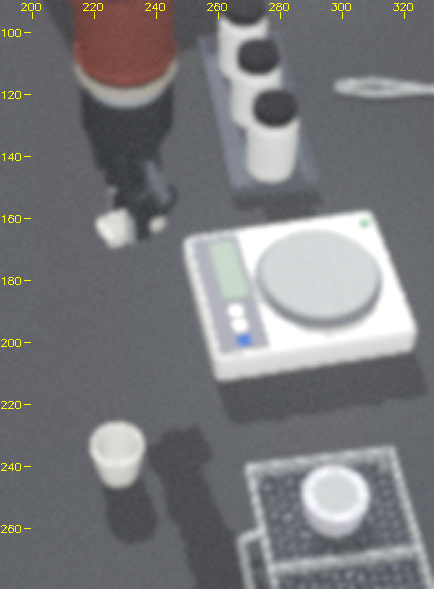

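The dish is held level between the fingers at about (233,162). The three tray jars stand upright in a row, and the tin sits in the left bay at about (298,250).

Request:
{"op": "drive_tool", "data": {
  "targets": [
    [[0.01,-0.023,0,0,0,-1.4,-0.7],[0.02,-0.046,0,0,0,-2.8,-0.7],[0.03,-0.069,0,0,0,-4.2,-0.7],[0.04,-0.092,0,0,0,-5.6,-0.7],[0.05,-0.115,0,0,0,-6.8,-0.7]]
  ]
}}

```text
time_s: 15.48
eef_pos: [0.4952, -0.1056, 0.1354]
tcp_rot: [0.992, 0.128, 0.0, 0.0]
force: [0.3, -0.6, -0.4]
opening: 0.0246
grasp_force: 19.8
```

Request:
{"op": "drive_tool", "data": {
  "targets": [
    [[0.01,-0.023,0,0,0,-1.4,-0.7],[0.02,-0.046,0,0,0,-2.8,-0.7],[0.03,-0.069,0,0,0,-4.2,-0.7],[0.04,-0.092,0,0,0,-5.6,-0.7],[0.05,-0.115,0,0,0,-6.8,-0.7]]
  ]
}}

```text
time_s: 15.9
eef_pos: [0.5451, -0.2206, 0.1352]
tcp_rot: [0.998, 0.069, 0.0, -0.0]
force: [1.0, 0.2, 0.1]
opening: 0.0246
grasp_force: 19.8
```

Request:
{"op": "drive_tool", "data": {
  "targets": [
    [[0.01,-0.025,0,0,0,-1.4,-0.7],[0.02,-0.05,0,0,0,-2.8,-0.7],[0.03,-0.075,0,0,0,-4.2,-0.7],[0.04,-0.1,0,0,0,-5.6,-0.7],[0.047,-0.11,-0.01,0,0,-6.6,-0.7]]
  ]
}}

```text
time_s: 16.32
eef_pos: [0.5935, -0.3338, 0.1276]
tcp_rot: [1.0, 0.011, 0.002, 0.002]
force: [1.2, 0.1, 0.7]
opening: 0.0245
grasp_force: 19.8
```

Request:
{"op": "drive_tool", "data": {
  "targets": [
    [[0,0,-0.02,0,0,0,-0.7],[0,0,-0.04,0,0,0,-0.7],[0,0,-0.06,0,0,0,-0.7],[0,0,-0.08,0,0,0,-0.7],[0,0,-0.08,0,0,0,-0.7]]
  ]
}}

```text
time_s: 16.73
eef_pos: [0.5888, -0.3275, 0.0399]
tcp_rot: [1.0, 0.012, -0.003, -0.002]
force: [-1.0, 0.9, -2.1]
opening: 0.0251
grasp_force: 19.8
```

Request:
{"op": "drive_tool", "data": {
  "targets": [
    [[0,0,0,0,0,0,-0.7],[0,0,0,0,0,0,-0.7]]
  ]
}}

```text
time_s: 16.9
eef_pos: [0.5925, -0.3299, 0.0462]
tcp_rot: [1.0, 0.012, 0.001, 0.0]
force: [-0.4, 0.2, -0.4]
opening: 0.0248
grasp_force: 19.8
```

Request:
{"op": "drive_tool", "data": {
  "targets": [
    [[0,0,-0.004,0,0,0,-0.7],[0,0,-0.008,0,0,0,-0.7],[0,0,-0.012,0,0,0,-0.7],[0,0,-0.015,0,0,0,-0.7],[0,0,-0.015,0,0,0,-0.7]]
  ]
}}

```text
time_s: 17.32
eef_pos: [0.5913, -0.3291, 0.0289]
tcp_rot: [1.0, 0.012, -0.001, -0.0]
force: [-0.2, 0.8, -0.4]
opening: 0.0251
grasp_force: 19.8
```

Request:
{"op": "drive_tool", "data": {
  "targets": [
    [[0,0,-0.001,0,0,0,-0.7],[0,0,-0.002,0,0,0,-0.7],[0,0,-0.002,0,0,0,-0.7]]
  ]
}}

```text
time_s: 17.57
eef_pos: [0.5918, -0.3295, 0.0277]
tcp_rot: [1.0, 0.012, -0.0, -0.0]
force: [0.5, -0.7, 0.0]
opening: 0.0249
grasp_force: 19.8
```

Request:
{"op": "drive_tool", "data": {
  "targets": [
    [[0,0,-0.0005,0,0,0,-0.3],[0,0,-0.0005,0,0,0,-0.1],[0,0,-0.0005,0,0,0,-0.05],[0,0,-0.0005,0,0,0,-0.05]]
  ]
}}

```text
time_s: 17.9
eef_pos: [0.5919, -0.3296, 0.0274]
tcp_rot: [1.0, 0.012, 0.0, 0.0]
force: [-0.2, 0.2, -0.5]
opening: 0.0407
grasp_force: 0.0
```

Request:
{"op": "drive_tool", "data": {
  "targets": [
    [[0,0,0.01,0,0,0,-0.05],[0,0,0.03,0,0,0,-0.05],[0,0,0.06,0,0,0,0.2],[0,0,0.09,0,0,0,0.5],[0,0,0.1,0,0,0,0.5]]
  ]
}}

```text
time_s: 18.32
eef_pos: [0.5943, -0.3312, 0.1339]
tcp_rot: [1.0, 0.012, 0.003, 0.002]
force: [1.5, -0.3, 1.4]
opening: 0.0643
grasp_force: 0.0
```

Request:
{"op": "drive_tool", "data": {
  "targets": [
    [[-0.02,0.018,0,0,0,0,0.5],[-0.04,0.036,0,0,0,0,0.5],[-0.06,0.054,0,0,0,0,0.5],[-0.08,0.072,0,0,0,0,0.5],[-0.1,0.09,0,0,0,0,0.5]]
  ]
}}

```text
time_s: 18.73
eef_pos: [0.4908, -0.2387, 0.1275]
tcp_rot: [1.0, 0.012, 0.0, 0.0]
force: [0.5, -0.5, 0.3]
opening: 0.064
grasp_force: 0.0
```

Request:
{"op": "drive_tool", "data": {
  "targets": [
    [[-0.02,0.018,0,0,0,0,0.5],[-0.04,0.036,0,0,0,0,0.5],[-0.06,0.054,0,0,0,0,0.5],[-0.08,0.076,0,0,0,0,0.5],[-0.08,0.076,0,0,0,0,0.5]]
  ]
}}

```text
time_s: 19.15
eef_pos: [0.4079, -0.1598, 0.126]
tcp_rot: [1.0, 0.013, -0.002, -0.002]
force: [0.4, 0.2, -0.5]
opening: 0.064
grasp_force: 0.0
```

Request:
{"op": "drive_tool", "data": {
  "targets": [
    [[0,0,0,0,0,0,0.5],[0,0,0,0,0,0,0.5]]
  ]
}}

```text
time_s: 19.32
eef_pos: [0.4127, -0.1641, 0.1282]
tcp_rot: [1.0, 0.012, 0.001, 0.001]
force: [-0.9, -0.8, 0.7]
opening: 0.064
grasp_force: 0.0
```

```bash
python3 - <<'E'
from h import *
crop("side","s5.png",190,180,160,140,5);print(r.state()["eef_pos"])
E
```

```text
[ 0.41293819 -0.16438946  0.12816839]
```

View pics/s5.png

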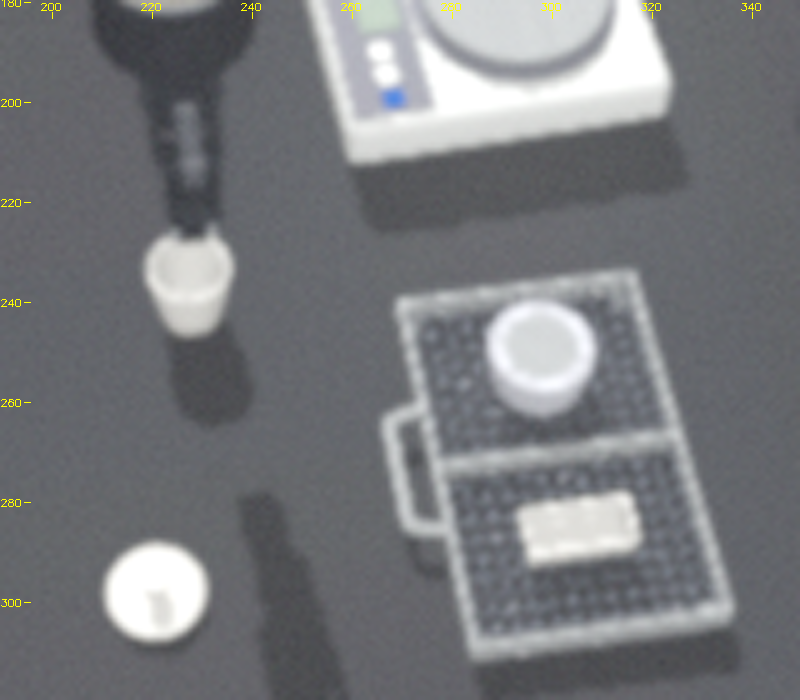

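The tin (298,250) and dish (305,286) sit well inside their bays, with the dish running front to back. The crucible rim is near (227.3,233) and the lid near (220.7,297.9). I'll cross-check both from the side camera while lowering onto the crucible.

```bash
python3 - <<'E'
from h import *
print(w("side",227.3,233.1,.042),w("side",220.7,297.9,.0065),w("side",190+542/5-.5,180+350/5-.5,.038),w("side",190+579/5-.5,180+521/5-.5,.027))
E
```

```text
[ 0.41300765 -0.16501216  0.042     ] [ 0.38002034 -0.32984108  0.0065    ] [ 0.59064864 -0.23516468  0.038     ] [ 0.59207958 -0.32777372  0.027     ]
```

Request:
{"op": "drive_tool", "data": {
  "targets": [
    [[-0.001,0.0005,-0.025,0,0,0,0.5],[-0.001,0.0005,-0.05,0,0,0,0.5],[-0.001,0.0005,-0.07,0,0,0,0.5],[-0.001,0.0005,-0.07,0,0,0,0.5],[-0.001,0.0005,-0.07,0,0,0,0.5]]
  ]
}}

```text
time_s: 19.78
eef_pos: [0.4106, -0.1632, 0.0567]
tcp_rot: [1.0, 0.012, -0.001, -0.001]
force: [0.1, 0.2, 0.8]
opening: 0.0638
grasp_force: 0.0
```

Request:
{"op": "drive_tool", "data": {
  "targets": [
    [[0.001,0,-0.01,0,0,0,0.5],[0.001,0,-0.02,0,0,0,0.5],[0.001,0,-0.03,0,0,0,0.5],[0.001,0,-0.034,0,0,0,0.5],[0.001,0,-0.034,0,0,0,0.5]]
  ]
}}

```text
time_s: 20.2
eef_pos: [0.4109, -0.1624, 0.022]
tcp_rot: [1.0, 0.012, -0.001, -0.001]
force: [-0.2, -0.3, -0.3]
opening: 0.0641
grasp_force: 0.0
```

Request:
{"op": "drive_tool", "data": {
  "targets": [
    [[0,0,0,0,0,0,0.3],[0,0,0,0,0,0,0.15],[0,0,0,0,0,0,0],[0,0,0,0,0,0,-0.15],[0,0,0,0,0,0,-0.3]]
  ]
}}

```text
time_s: 20.62
eef_pos: [0.4124, -0.1633, 0.0239]
tcp_rot: [1.0, 0.012, 0.001, 0.0]
force: [-1.0, -0.4, 2.3]
opening: 0.0419
grasp_force: 20.1
```

Request:
{"op": "drive_tool", "data": {
  "targets": [
    [[0,0,0,0,0,0,-0.3],[0,0,0,0,0,0,-0.3]]
  ]
}}

```text
time_s: 20.78
eef_pos: [0.4123, -0.1633, 0.0239]
tcp_rot: [1.0, 0.012, 0.0, 0.0]
force: [-0.7, 1.0, 5.4]
opening: 0.0421
grasp_force: 20.2
```

Request:
{"op": "drive_tool", "data": {
  "targets": [
    [[0,0,0.01,0,0,0,-0.3],[0,0,0.03,0,0,0,-0.3],[0,0,0.06,0,0,0,-0.3],[0,0,0.09,0,0,0,-0.3],[0,0,0.11,0,0,0,-0.3]]
  ]
}}

```text
time_s: 21.2
eef_pos: [0.4124, -0.1633, 0.1362]
tcp_rot: [1.0, 0.012, 0.001, 0.001]
force: [0.9, -0.5, -0.0]
opening: 0.0417
grasp_force: 20.4
```

Request:
{"op": "drive_tool", "data": {
  "targets": [
    [[0,0,0,0,0,0,-0.3],[0,0,0,0,0,0,-0.3]]
  ]
}}

```text
time_s: 21.37
eef_pos: [0.4126, -0.1634, 0.1348]
tcp_rot: [1.0, 0.012, 0.001, 0.001]
force: [-0.5, 0.2, -1.4]
opening: 0.0414
grasp_force: 20.4
```

Request:
{"op": "drive_tool", "data": {
  "targets": [
    [[0.02,0.016,0,0,0,0,-0.3],[0.04,0.032,0,0,0,0,-0.3],[0.06,0.048,0,0,0,0,-0.3],[0.08,0.064,0,0,0,0,-0.3],[0.1,0.08,0,0,0,0,-0.3]]
  ]
}}

```text
time_s: 21.78
eef_pos: [0.5112, -0.0817, 0.1312]
tcp_rot: [1.0, 0.012, -0.002, -0.001]
force: [0.3, -0.1, 0.0]
opening: 0.042
grasp_force: 20.5
```

Request:
{"op": "drive_tool", "data": {
  "targets": [
    [[0.02,0.016,0,0,0,0,-0.3],[0.04,0.032,0,0,0,0,-0.3],[0.06,0.048,0,0,0,0,-0.3],[0.08,0.064,0,0,0,0,-0.3],[0.1,0.08,0,0,0,0,-0.3]]
  ]
}}

```text
time_s: 22.2
eef_pos: [0.6111, -0.0018, 0.1307]
tcp_rot: [1.0, 0.012, -0.002, -0.0]
force: [0.4, -0.3, 0.5]
opening: 0.0419
grasp_force: 20.5
```

Request:
{"op": "drive_tool", "data": {
  "targets": [
    [[0.006,0.004,0,0,0,0,-0.3],[0.006,0.004,0,0,0,0,-0.3],[0.006,0.004,-0.01,0,0,0,-0.3],[0.006,0.004,-0.02,0,0,0,-0.3],[0.006,0.004,-0.03,0,0,0,-0.3]]
  ]
}}

```text
time_s: 22.62
eef_pos: [0.6163, 0.0002, 0.1014]
tcp_rot: [1.0, 0.012, -0.001, -0.0]
force: [0.3, -0.5, -0.6]
opening: 0.0417
grasp_force: 20.5
```

Request:
{"op": "drive_tool", "data": {
  "targets": [
    [[0,0,-0.005,0,0,0,-0.3],[0,0,-0.01,0,0,0,-0.3],[0,0,-0.015,0,0,0,-0.3],[0,0,-0.02,0,0,0,-0.3],[0,0,-0.02,0,0,0,-0.3]]
  ]
}}

```text
time_s: 23.03
eef_pos: [0.6171, 0.0009, 0.0822]
tcp_rot: [1.0, 0.012, -0.001, -0.0]
force: [-1.6, 0.2, -0.2]
opening: 0.0419
grasp_force: 20.5
```

Request:
{"op": "drive_tool", "data": {
  "targets": [
    [[0,0,0,0,0,0,-0.3],[0,0,0,0,0,0,-0.3]]
  ]
}}

```text
time_s: 23.2
eef_pos: [0.6182, 0.001, 0.0837]
tcp_rot: [1.0, 0.012, 0.0, 0.0]
force: [0.5, 0.0, -0.4]
opening: 0.0419
grasp_force: 20.5
```

Hovering about 8 mm above the pan. I'll lower in small steps and watch the force.

Request:
{"op": "drive_tool", "data": {
  "targets": [
    [[0,0,-0.002,0,0,0,-0.3],[0,0,-0.004,0,0,0,-0.3],[0,0,-0.005,0,0,0,-0.3],[0,0,-0.005,0,0,0,-0.3]]
  ]
}}

```text
time_s: 23.53
eef_pos: [0.6176, 0.0011, 0.078]
tcp_rot: [1.0, 0.012, -0.0, -0.0]
force: [0.0, -0.4, 0.6]
opening: 0.0418
grasp_force: 20.5
```

Request:
{"op": "drive_tool", "data": {
  "targets": [
    [[0,0,-0.001,0,0,0,-0.3],[0,0,-0.0015,0,0,0,-0.3],[0,0,-0.0015,0,0,0,-0.3]]
  ]
}}

```text
time_s: 23.78
eef_pos: [0.6177, 0.001, 0.0766]
tcp_rot: [1.0, 0.012, -0.0, -0.0]
force: [0.2, 0.0, -0.6]
opening: 0.0421
grasp_force: 20.5
```

Request:
{"op": "drive_tool", "data": {
  "targets": [
    [[0,0,-0.0005,0,0,0,-0.3],[0,0,-0.001,0,0,0,-0.3],[0,0,-0.001,0,0,0,-0.3]]
  ]
}}

```text
time_s: 24.03
eef_pos: [0.618, 0.001, 0.076]
tcp_rot: [1.0, 0.012, 0.0, -0.0]
force: [-0.3, -0.2, 0.7]
opening: 0.0419
grasp_force: 20.5
```

Request:
{"op": "drive_tool", "data": {
  "targets": [
    [[0,0,0,0,0,0,0.1],[0,0,0,0,0,0,0.25],[0,0,0,0,0,0,0.4],[0,0,0,0,0,0,0.5],[0,0,0,0,0,0,0.5]]
  ]
}}

```text
time_s: 24.45
eef_pos: [0.6178, 0.001, 0.0758]
tcp_rot: [1.0, 0.012, -0.0, -0.0]
force: [0.1, 0.1, 0.3]
opening: 0.064
grasp_force: 0.0
```

Request:
{"op": "drive_tool", "data": {
  "targets": [
    [[0,0,0.01,0,0,0,0.5],[0,0,0.03,0,0,0,0.5],[0,0,0.055,0,0,0,0.5],[0,0,0.075,0,0,0,0.5],[0,0,0.08,0,0,0,0.5]]
  ]
}}

```text
time_s: 24.87
eef_pos: [0.6204, 0.0007, 0.161]
tcp_rot: [1.0, 0.012, 0.004, 0.0]
force: [0.1, 0.1, 0.4]
opening: 0.064
grasp_force: 0.0
```

Request:
{"op": "drive_tool", "data": {
  "targets": [
    [[-0.016,-0.022,0,0,0,0,0.5],[-0.032,-0.044,0,0,0,0,0.5],[-0.048,-0.066,0,0,0,0,0.5],[-0.064,-0.088,0,0,0,0,0.2],[-0.08,-0.11,0,0,0,0,0]]
  ]
}}

```text
time_s: 25.28
eef_pos: [0.5367, -0.1097, 0.1554]
tcp_rot: [1.0, 0.012, -0.0, -0.0]
force: [0.1, -0.4, -0.5]
opening: 0.0431
grasp_force: 0.0
```

Request:
{"op": "drive_tool", "data": {
  "targets": [
    [[-0.016,-0.022,0,0,0,0,-0.1],[-0.032,-0.044,0,0,0,0,-0.1],[-0.048,-0.066,0,0,0,0,-0.1],[-0.064,-0.088,-0.01,0,0,0,-0.1],[-0.08,-0.11,-0.02,0,0,0,-0.1]]
  ]
}}

```text
time_s: 25.7
eef_pos: [0.4573, -0.2201, 0.136]
tcp_rot: [1.0, 0.012, 0.001, 0.0]
force: [-0.1, -0.2, -0.3]
opening: 0.0386
grasp_force: 0.0
```

Request:
{"op": "drive_tool", "data": {
  "targets": [
    [[-0.016,-0.022,-0.01,0,0,0,-0.1],[-0.032,-0.044,-0.02,0,0,0,-0.1],[-0.048,-0.066,-0.03,0,0,0,-0.1],[-0.064,-0.088,-0.04,0,0,0,-0.1],[-0.0785,-0.11,-0.05,0,0,0,-0.1]]
  ]
}}

```text
time_s: 26.12
eef_pos: [0.3781, -0.3297, 0.0851]
tcp_rot: [1.0, 0.012, -0.0, -0.0]
force: [0.4, 0.2, 0.9]
opening: 0.0385
grasp_force: 0.0
```

Request:
{"op": "drive_tool", "data": {
  "targets": [
    [[0,0,-0.02,0,0,0,-0.1],[0,0,-0.03,0,0,0,-0.1],[0,0,-0.03,0,0,0,-0.1],[0,0,-0.03,0,0,0,-0.1]]
  ]
}}

```text
time_s: 26.45
eef_pos: [0.379, -0.3279, 0.0551]
tcp_rot: [1.0, 0.012, -0.001, -0.001]
force: [1.2, 0.2, 0.4]
opening: 0.0387
grasp_force: 0.0
```

```bash
python3 - <<'E'
from h import *
crop("side","s6.png",190,150,150,165,3.6);print(r.state()["eef_pos"])
E
```

```text
[ 0.37973056 -0.3283943   0.05598271]
```

View pics/s6.png

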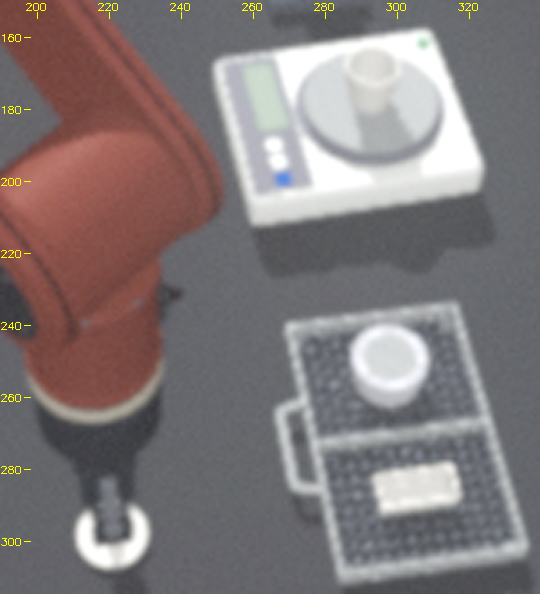

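The crucible stands upright on the pan (rim near (292.8,168.7)). The gripper hangs over the lid's knob.

```bash
python3 - <<'E'
from h import *
print(w("side",292.8,168.7,.094))
E
```

```text
[ 0.61623506 -0.00525372  0.094     ]
```

Request:
{"op": "drive_tool", "data": {
  "targets": [
    [[0,0,-0.01,0,0,0,-0.1],[0,0,-0.02,0,0,0,-0.1],[0,0,-0.03,0,0,0,-0.1],[0,0,-0.0345,0,0,0,-0.1],[0,0,-0.0345,0,0,0,-0.1]]
  ]
}}

```text
time_s: 26.92
eef_pos: [0.3785, -0.3277, 0.0194]
tcp_rot: [1.0, 0.012, -0.001, -0.001]
force: [0.7, 0.2, 0.5]
opening: 0.0387
grasp_force: 0.0
```

Request:
{"op": "drive_tool", "data": {
  "targets": [
    [[0,0,0,0,0,0,-0.3],[0,0,0,0,0,0,-0.5],[0,0,0,0,0,0,-0.7],[0,0,0,0,0,0,-0.9],[0,0,0,0,0,0,-1]]
  ]
}}

```text
time_s: 27.33
eef_pos: [0.3796, -0.3294, 0.0218]
tcp_rot: [1.0, 0.012, 0.0, 0.0]
force: [0.2, -0.4, 0.7]
opening: 0.0102
grasp_force: 19.5
```

Request:
{"op": "drive_tool", "data": {
  "targets": [
    [[0,0,0,0,0,0,-1],[0,0,0,0,0,0,-1]]
  ]
}}

```text
time_s: 27.5
eef_pos: [0.3796, -0.3294, 0.0217]
tcp_rot: [1.0, 0.012, 0.0, 0.0]
force: [0.8, -0.7, 3.1]
opening: 0.01
grasp_force: 19.6
```

Request:
{"op": "drive_tool", "data": {
  "targets": [
    [[0,0,0.01,0,0,0,-1],[0,0,0.03,0,0,0,-1],[0,0,0.06,0,0,0,-1],[0,0,0.095,0,0,0,-1],[0,0,0.125,0,0,0,-1]]
  ]
}}

```text
time_s: 27.92
eef_pos: [0.3792, -0.3288, 0.1485]
tcp_rot: [1.0, 0.012, 0.0, -0.0]
force: [0.1, -0.4, -0.1]
opening: 0.0098
grasp_force: 19.5
```

Request:
{"op": "drive_tool", "data": {
  "targets": [
    [[0.016,0.022,0.002,0,0,0,-1],[0.032,0.044,0.004,0,0,0,-1],[0.048,0.066,0.006,0,0,0,-1],[0.064,0.088,0.008,0,0,0,-1],[0.08,0.11,0.01,0,0,0,-1]]
  ]
}}

```text
time_s: 28.33
eef_pos: [0.4598, -0.2179, 0.1572]
tcp_rot: [1.0, 0.012, 0.0, 0.0]
force: [-0.3, -0.9, -0.6]
opening: 0.0099
grasp_force: 19.5
```

Request:
{"op": "drive_tool", "data": {
  "targets": [
    [[0.016,0.022,0,0,0,0,-1],[0.032,0.044,0,0,0,0,-1],[0.048,0.066,0,0,0,0,-1],[0.064,0.088,0,0,0,0,-1],[0.08,0.11,0,0,0,0,-1]]
  ]
}}

```text
time_s: 28.75
eef_pos: [0.5398, -0.1077, 0.1569]
tcp_rot: [1.0, 0.012, 0.0, 0.0]
force: [-0.1, -0.3, -1.4]
opening: 0.0102
grasp_force: 19.5
```

Request:
{"op": "drive_tool", "data": {
  "targets": [
    [[0.016,0.022,0,0,0,0,-1],[0.032,0.044,0,0,0,0,-1],[0.048,0.066,0,0,0,0,-1],[0.064,0.088,0,0,0,0,-1],[0.078,0.11,0,0,0,0,-1]]
  ]
}}

```text
time_s: 29.17
eef_pos: [0.6179, 0.0023, 0.1569]
tcp_rot: [1.0, 0.012, 0.0, 0.0]
force: [0.1, -0.8, 1.3]
opening: 0.0102
grasp_force: 19.5
```

Request:
{"op": "drive_tool", "data": {
  "targets": [
    [[0,0,0,0,0,0,-1],[0,0,-0.005,0,0,0,-1],[0,0,-0.01,0,0,0,-1],[0,0,-0.01,0,0,0,-1],[0,0,-0.01,0,0,0,-1]]
  ]
}}

```text
time_s: 29.58
eef_pos: [0.6162, 0.0, 0.1455]
tcp_rot: [1.0, 0.011, -0.001, -0.0]
force: [0.1, -0.1, -0.0]
opening: 0.0099
grasp_force: 19.6
```

```bash
python3 - <<'E'
from h import *
crop("side","s7.png",255,135,75,60,10);print(r.state()["eef_pos"])
E
```

```text
[6.16632041e-01 2.50604226e-05 1.45950426e-01]
```

View pics/s7.png

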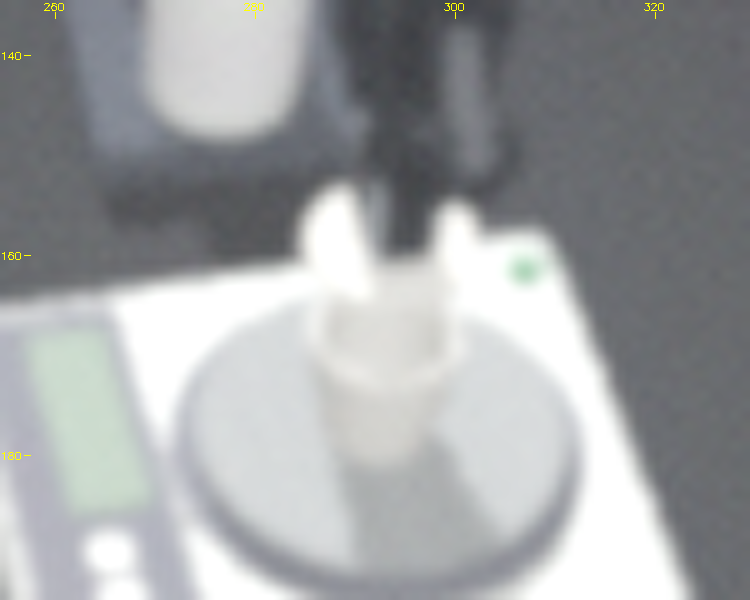

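The lid hangs level over the crucible. The lid spans columns 298–480 of the crop and the rim 310–465. I'll check the predicted rim outline against what the picture shows.

```bash
python3 - <<'E'
from h import *
for P,R in(((.618,.001,.094),.022),((.618,.001,.052),.016),((.6166,.0,.1283),.024),((.618,0,.052),.055)):
    p=px("side",circ(*P,R));q=(p-[255,135]+.5)*10;print(P,q.min(0).round(),q.max(0).round())
E
```

```text
(0.618, 0.001, 0.094) [308. 268.] [462. 383.]
(0.618, 0.001, 0.052) [318. 380.] [428. 463.]
(0.6166, 0.0, 0.1283) [305. 184.] [477. 310.]
(0.618, 0, 0.052) [186. 284.] [562. 570.]
```

The rim prediction matches within a pixel, so I'll lower the lid.

Request:
{"op": "drive_tool", "data": {
  "targets": [
    [[0.0005,0,-0.006,0,0,0,-1],[0.0005,0,-0.012,0,0,0,-1],[0.0005,0,-0.018,0,0,0,-1],[0.0005,0,-0.024,0,0,0,-1],[0.0005,0,-0.025,0,0,0,-1]]
  ]
}}

```text
time_s: 30.05
eef_pos: [0.6167, 0.0011, 0.1193]
tcp_rot: [1.0, 0.012, -0.001, -0.0]
force: [0.3, -0.5, -1.6]
opening: 0.0101
grasp_force: 19.6
```

Request:
{"op": "drive_tool", "data": {
  "targets": [
    [[0,0,-0.002,0,0,0,-1],[0,0,-0.004,0,0,0,-1],[0,0,-0.005,0,0,0,-1],[0,0,-0.005,0,0,0,-1]]
  ]
}}

```text
time_s: 30.38
eef_pos: [0.6178, 0.0011, 0.1162]
tcp_rot: [1.0, 0.012, -0.0, -0.0]
force: [-0.1, -0.6, -0.2]
opening: 0.0102
grasp_force: 19.6
```

Request:
{"op": "drive_tool", "data": {
  "targets": [
    [[0,0,-0.001,0,0,0,-1],[0,0,-0.002,0,0,0,-1],[0,0,-0.002,0,0,0,-1]]
  ]
}}

```text
time_s: 30.63
eef_pos: [0.6178, 0.001, 0.1142]
tcp_rot: [1.0, 0.012, -0.0, -0.0]
force: [-1.1, -0.5, 0.5]
opening: 0.0101
grasp_force: 19.6
```

Request:
{"op": "drive_tool", "data": {
  "targets": [
    [[0,0,-0.001,0,0,0,-1],[0,0,-0.0015,0,0,0,-1],[0,0,-0.0015,0,0,0,-1]]
  ]
}}

```text
time_s: 30.88
eef_pos: [0.6178, 0.001, 0.1127]
tcp_rot: [1.0, 0.012, -0.0, -0.0]
force: [0.1, -0.0, -0.3]
opening: 0.0099
grasp_force: 19.6
```

Request:
{"op": "drive_tool", "data": {
  "targets": [
    [[0,0,-0.0005,0,0,0,-1],[0,0,-0.001,0,0,0,-1],[0,0,-0.001,0,0,0,-1]]
  ]
}}

```text
time_s: 31.13
eef_pos: [0.618, 0.001, 0.1121]
tcp_rot: [1.0, 0.012, 0.0, 0.0]
force: [0.1, 0.7, 2.2]
opening: 0.01
grasp_force: 19.6
```

Contact at about 2 N with the lid seated. I'll release slowly and lift away.

Request:
{"op": "drive_tool", "data": {
  "targets": [
    [[0,0,0,0,0,0,-0.7],[0,0,0,0,0,0,-0.5],[0,0,0,0,0,0,-0.3],[0,0,0,0,0,0,-0.2],[0,0,0,0,0,0,-0.2]]
  ]
}}

```text
time_s: 31.55
eef_pos: [0.6178, 0.001, 0.1117]
tcp_rot: [1.0, 0.012, -0.0, -0.0]
force: [1.0, 0.1, 0.4]
opening: 0.0341
grasp_force: 0.0
```

Request:
{"op": "drive_tool", "data": {
  "targets": [
    [[0,0,0.005,0,0,0,-0.2],[0,0,0.015,0,0,0,-0.2],[0,0,0.035,0,0,0,-0.2],[0,0,0.06,0,0,0,-0.2],[0,0,0.09,0,0,0,-0.2]]
  ]
}}

```text
time_s: 31.97
eef_pos: [0.6169, 0.0011, 0.2021]
tcp_rot: [1.0, 0.012, -0.001, -0.0]
force: [-0.2, -0.2, -0.1]
opening: 0.0341
grasp_force: 0.0
```

Request:
{"op": "drive_tool", "data": {
  "targets": [
    [[-0.03,0,0.01,0,0,0,-0.2],[-0.06,0,0.02,0,0,0,-0.2],[-0.09,0,0.02,0,0,0,-0.2],[-0.12,0,0.02,0,0,0,-0.2],[-0.15,0,0.02,0,0,0,-0.2]]
  ]
}}

```text
time_s: 32.38
eef_pos: [0.4669, 0.001, 0.2231]
tcp_rot: [1.0, 0.012, 0.001, 0.0]
force: [-0.5, -0.0, 0.7]
opening: 0.0343
grasp_force: 0.0
```

Request:
{"op": "drive_tool", "data": {
  "targets": [
    [[-0.02,0,0,0,0,0,-0.2],[-0.05,0,0,0,0,0,-0.2],[-0.08,0,0,0,0,0,-0.2],[-0.08,0,0,0,0,0,-0.2],[-0.08,0,0,0,0,0,-0.2]]
  ]
}}

```text
time_s: 32.8
eef_pos: [0.3875, 0.001, 0.2231]
tcp_rot: [1.0, 0.012, 0.002, 0.0]
force: [0.8, -0.6, 0.7]
opening: 0.0341
grasp_force: 0.0
```

```bash
python3 - <<'E'
from h import *
crop("side","s8.png",220,75,130,240,2.5)
crop("top","t8.png",65,100,350,110,2.28)
a=cv2.imread("pics/s8.png");b=cv2.imread("pics/t8.png");c=np.zeros((600,800,3),np.uint8);c[:250,:798]=b[:250,:798]
q=cv2.resize(a[175:,],None,fx=.8,fy=.8);c[250:250+min(350,q.shape[0]),:q.shape[1]]=q[:350]
im=r.read_camera("side")[130:200,255:330,::-1];z=cv2.resize(im,None,fx=4.9,fy=4.9,interpolation=cv2.INTER_CUBIC);c[252:252+z.shape[0],300:300+z.shape[1]]=z
cv2.imwrite("pics/f8.png",c)
E
```

```text
(no output)
```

View pics/f8.png

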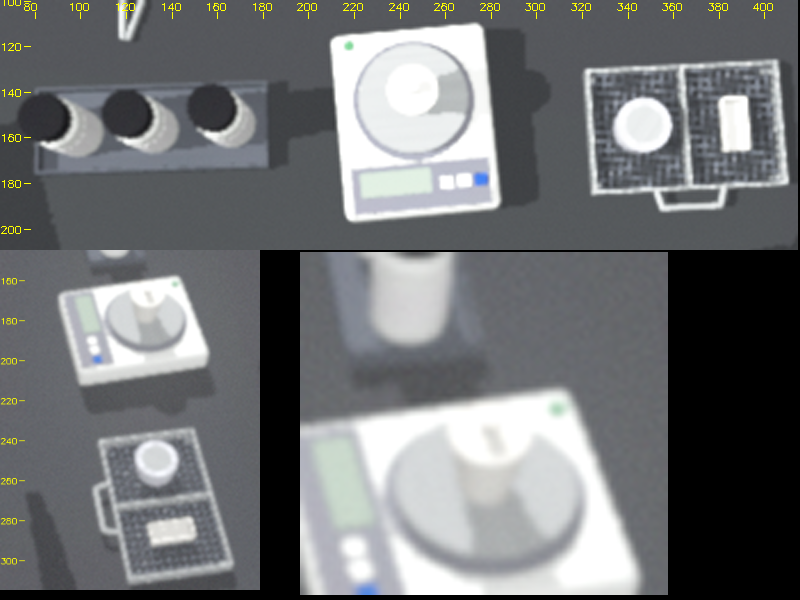

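Everything is in place: the three jars are evenly spaced, the lid sits level on the crucible in mid-pan, and the tin and dish are in their bays. I'll run one last number check, then hand in.

```bash
python3 - <<'E'
from h import *
l=w("top",245.6,139,.0975);j=w("top",120.2,149.5,.093);print(l,j)
if np.hypot(*(l[:2]-[.618,.001]))<.007 and np.hypot(*(j[:2]-[.603,.271]))<.008: print(r.sign_off())
E
```

```text
[6.1705768e-01 3.8682427e-04 9.7500000e-02] [0.60143679 0.27029162 0.093     ]
the job is handed in; nothing more can be done
None
```

The bench is set out and the job is handed in, with the last pictures showing every piece in place; the verdict was not returned to me.

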